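# Roll-test the drawer rollers on the marble board

### The job

Test the three wooden drawer rollers on the marble board: with a light fingertip on top, roll (do not skid or carry) each one from the wooden batten across the board until it rests against the steel pins at the far edge. When all three are at the pins, lift the one that rocked up and down because it is out of round, put it lying in the wooden reject box, and leave the two true ones resting at the pins. Never press hard on a roller, and leave the other things on the table where they are.

Things in the scene. Friction and masses are not known exactly. Their poses are not given: they have to be found in the camera images.
- board: Fixed test board: a marble slab on a springy rubber pad, 120 mm along x, 360 mm along y, 20 mm high. Origin at the underside, on the table; x = -55 to +65 mm, y = -180 to +180 mm, top at z = 20 mm. Pressed, the slab gives about 1 mm per 10 N past the first 2 N. +x is the way to roll, away from the robot. Three lanes, centred at y = -115, 0 and +115 mm, with one roller in each, lying along y.
- batten_face (a point): Foot of the face of the wooden batten at the board's near edge: board x = -28.5 mm, y = 0, on the slab's top. The batten runs along y over the whole board, 16 mm thick, its top 12 mm above the slab. The rollers start with their rear side 1 to 3 mm from it, so no finger fits behind them. Friction of wood, stone and fingers is 0.5 to 0.7.
- pin_line (a point): Middle of the line of the steel pins' near faces: board x = +28.5 mm, y = 0, on the slab's top. Two upright pins per lane, 8 mm thick, 20 mm high, 34 mm either side of the lane's centre; a finger fits between. A roller at the pins has its axis at board x = 17 to 19 mm, 32 to 36 mm from its start (half a turn); a fingertip on top moves twice as far.
- roller_a: Plain hardwood roller, about 40 g, 92 mm long, 19 to 22 mm across. Origin on its axis at mid length; y axis = its length, along the board's y; at the start z is up, then turns with it. Starts in any one of the lanes. Two rollers are round (20 to 22 mm); one is flattened: rolled under a fingertip, its top rises and falls by 3 mm, twice a turn. It starts on its flat. Over 15 N of pressing dents it.
- roller_b: Plain hardwood roller, about 40 g, 92 mm long, 19 to 22 mm across. Origin on its axis at mid length; y axis = its length, along the board's y; at the start z is up, then turns with it. Starts in any one of the lanes. Two rollers are round (20 to 22 mm); one is flattened: rolled under a fingertip, its top rises and falls by 3 mm, twice a turn. It starts on its flat. Over 15 N of pressing dents it.
- roller_c: Plain hardwood roller, about 40 g, 92 mm long, 19 to 22 mm across. Origin on its axis at mid length; y axis = its length, along the board's y; at the start z is up, then turns with it. Starts in any one of the lanes. Two rollers are round (20 to 22 mm); one is flattened: rolled under a fingertip, its top rises and falls by 3 mm, twice a turn. It starts on its flat. Over 15 N of pressing dents it.
- basket: Fixed open reject box of light wood, 150 mm along its x, 160 mm along its y, 45 mm high, walls and floor 6 mm. Origin at the centre of its underside on the table. Empty at the start.
- mug: White mug, 80 mm wide, 90 mm high; bystander. Origin at the centre of its foot.
- screwdriver: Screwdriver 190 mm long lying on the table between robot and board; bystander. Origin at its middle on the underside.
- remote: Black remote control 50 x 170 x 18 mm lying on the table; bystander. Origin at the centre of its underside.
- screw_jar: Closed jar 60 mm wide, 70 mm high; bystander. Origin at the centre of its foot.
- tape: Roll of paper tape 96 mm wide, 24 mm high, lying flat; bystander. Origin at the centre of its underside.
Not all that is in view belongs to the job. Leave any blue look-alike of the roller_a alone.

How it is judged:
By the outcome, as a careful person would: the job done as asked, in the order asked, and still so for the second after the job is handed in, with the robot touching nothing.
It also fails if it takes over 72 s, if anything falls off the work surface, if the arm or the gripper's body presses on something with over 40 N, if the wrist force passes 120 N, or if a joint passes its speed limit or range.

### The arm

A 6-joint arm with a two-finger parallel gripper is mounted at the origin on the work surface. World frame = base frame: x ahead of the robot, y to its left, z up, the work surface at z = 0. Lengths are in mm, angles in rad, forces in N, time in s.
With the tool pointing down it reaches from about 300 to 775 mm from the base axis. Payload 14.6 kg.
Tool frame: the origin (TCP) lies between the finger pads; the fingertips stand ahead of it and the grasp point (between the pads) lies 11 mm behind it (manip.finger_overhang is the z of the fingertips in the tool frame, in mm); z points along the fingers, y is the line along which they close (so a half turn about z gives the same grasp; the last joint's range is limited). The gripper opens to 94 mm and grips with 3 to 60 N. Pads are 16 mm wide; open, the fingers measure 119 mm over their backs; the gripper's body (75 mm by 177 mm) begins 78 mm behind the grasp point.
Start: joints at [-0.067, 0.3, 1.521, -0, 1.321, -0.067], TCP at [549.99, -0.002, 213.446] pointing down, gripper open.
Joint ranges: [-3.03, 3.03], [-0.79, 2.21], [0.23, 2.52], [-1.04, 4.18], [0, 3.07], [-2.55, 2.55]. Speed limits (rad/s): [2.22, 2.22, 2.57, 3.14, 3.14, 3.14].

### API

Orientations are given as [roll, pitch, yaw] about the fixed x, y, z axes, in that order (R = Rz(yaw) Ry(pitch) Rx(roll)).
In Python, from cell import manip gives the robot as it stands.
- The arm moves only by the tool jog_arm, never from a script. Its argument "series" is a list of rows, each a list of 7 numbers: the shift along the world's x, y, z as a fraction of full scale, then the turn, a rotation vector about the world's x, y, z as a fraction of full scale, then the closure, from 0 (fully open) to 1 (shut). In form: [[dx, dy, dz, wx, wy, wz, fingers], ...]. A call has 1 to 8 rows; each row is the pose to reach, as a shift and turn from the pose commanded when the call began; what a row does not reach only later rows make up. Full scale, the value 1, is 120 mm for a shift and 90 degrees for a turn. A row lasts 1/12 s, in which the tool goes at most 41.7 mm and 7.16 degrees, less where a joint would pass 70% of its speed; a pose out of reach is approached as far as the arm can. A call with a number of a shift or a turn outside -1 to 1 is refused whole. A call with a gripper value outside its range is refused whole. The fingers move at their own pace and stop on an object; "grip_force" is the grip in N (left out, the last holds). Time passes only in rows, so rows that repeat a pose let the fingers close. It gives the time, the measured TCP pose, the force, the opening and the grip force at its end, in the units of the state.
- manip.read_state(): the state, without advancing time (a new reading comes with each control period).
- manip.camera(name): name is "scene" or "side" or "wrist"; returns a dict with "frame" (420x560x3 uint8, red, green, blue), "vfov" (degrees; the focal length in pixels is half the picture's height over the tangent of half this angle, whatever the lens; pixels are square), "cx", "cy" (the principal point, pixels), "R" (3x3) and "t" (3): a world point X has camera coordinates R X + t; the wrist camera has in their place "hand_eye" (4x4, takes a point from camera to tool coordinates, whose origin is the TCP and whose axes are the flange's). Camera axes: x right, y down, z forward; pixel columns grow to the right and rows downward; lengths in mm; the calibration is good to about 2 mm. A picture is of the moment at which its call begins: read the wrist's pose just before it. There is no depth.
- manip.sign_off(): hands the job in; it is judged then, once.
The state is a dict: "clock": time; "joints": joint angles; "qd": joint speeds; "effort": joint torques, N m; "eef_pos": TCP position; "eef_rot": TCP orientation; "wrist_force": force on the tool from outside, world axes, zero at the start; "moment": the same for the moment, N m; "finger_gap": finger opening in mm; "finger_force": force on a finger pad.
Only numpy, scipy, OpenCV 4.12 (cv2) and the standard library are available. Lean on these libraries where they do the work, as an engineer would, in place of code of your own. Each camera call takes 0.05 s, during which the arm holds its last target. There are 200 camera calls.

## Working session

There is one attempt and no reset: what is moved stays moved. The work goes in short steps, Python scripts to look and compute and a tool call to move; the robot and the scene stay as the last step left them, time stands still between calls to the robot, and variables do not carry over. Pictures are saved under pics/ and viewed, at most 10 in all, crops included, and the job is handed in when it is done.

Besides the shell and the picture viewer there is one more tool, called after ">>>" as name([rows], argument=value, ...), one row to a line, values as JSON. jog_arm: Moves the arm, as the interface text tells. Its arguments: {"type":"object","properties":{"series":{"type":"array"},"grip_force":{"type":"number"}},"required":["series"]}

```bash
ls; mkdir -p pics; python3 - <<'E'
from cell import manip
import cv2,numpy as np,pickle
s=manip.read_state();print(s, manip.finger_overhang)
d={}
for n in ("scene","side","wrist"):
    c=manip.camera(n);d[n]=c
    print(n,{k:(np.round(v,3).tolist() if k!='frame' else 0) for k,v in c.items()})
    cv2.imwrite(f"pics/{n}0.png",cv2.cvtColor(c["frame"],cv2.COLOR_RGB2BGR))
d['s']=s
pickle.dump(d,open("d0.pkl","wb"))
E
```

```text
pics
{'clock': 0.0, 'joints': array([-6.65990896e-02,  3.00475309e-01,  1.52161239e+00, -1.27868532e-05,
        1.32069271e+00, -6.65557901e-02]), 'qd': array([ 0.00036432, -0.00039898,  0.0005586 , -0.00098925, -0.00108272,
       -0.0004014 ]), 'effort': array([-1.53750298e-03, -5.31805658e+01, -3.52735734e+01,  7.07558286e-02,
        2.43994006e-02, -4.79655944e-05]), 'eef_pos': array([5.49734824e+02, 1.19928744e-02, 2.12870774e+02]), 'eef_rot': array([-3.14040670e+00, -6.66357814e-05,  1.57075616e+00]), 'wrist_force': array([-0.03241192,  0.47481319, -0.04636498]), 'moment': array([-0.01084677, -0.02944965, -0.03167687]), 'finger_force': 0.0, 'finger_gap': 93.89185002067427} 8.0
scene {'frame': 0, 'vfov': 56.417, 'cx': 277.966, 'cy': 211.597, 'R': [[0.144, 0.99, 0.001], [0.59, -0.085, -0.803], [-0.794, 0.117, -0.596]], 't': [-82.816, -306.315, 1405.578]}
side {'frame': 0, 'vfov': 42.918, 'cx': 273.537, 'cy': 210.879, 'R': [[0.932, -0.361, -0.02], [-0.275, -0.674, -0.685], [0.234, 0.644, -0.728]], 't': [-528.192, 208.108, 1441.243]}
wrist {'frame': 0, 'vfov': 69.356, 'cx': 282.436, 'cy': 213.272, 'hand_eye': [[0.0, -0.96, -0.282, 81.969], [1.0, 0.0, 0.0, 0.181], [0.0, -0.282, 0.96, -172.016], [0.0, 0.0, 0.0, 1.0]]}
```

View pics/scene0.png

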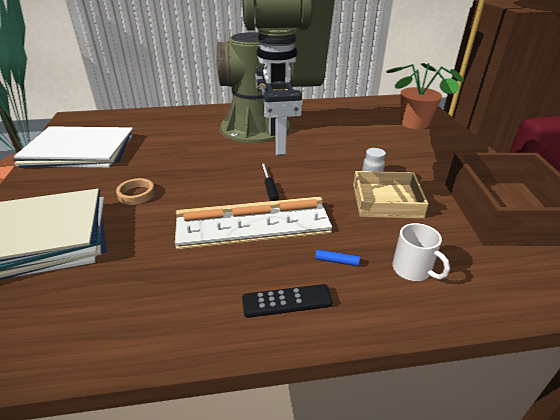

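View pics/side0.png

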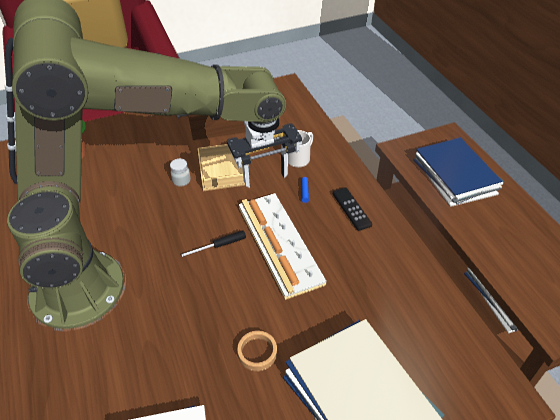

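View pics/wrist0.png

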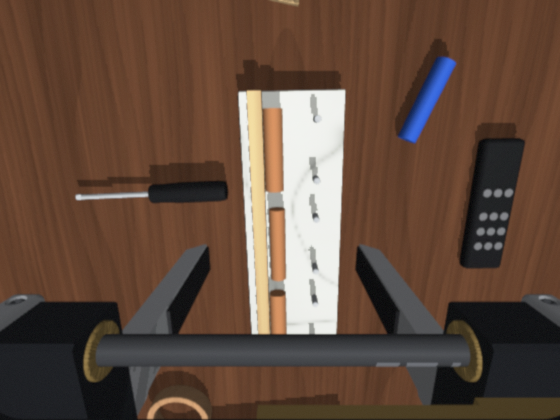

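```bash
cat > h.py <<'E'
import numpy as np,cv2
from scipy.spatial.transform import Rotation as Ro
def cam(c,s=None):
    f=c["frame"].shape[0]/2/np.tan(np.radians(c["vfov"])/2)
    if "hand_eye" in c:
        T=np.eye(4);T[:3,:3]=Ro.from_euler("xyz",s["eef_rot"]).as_matrix();T[:3,3]=s["eef_pos"]
        W=T@np.array(c["hand_eye"]);return f,c["cx"],c["cy"],W[:3,:3],W[:3,3]
    R=np.array(c["R"]);return f,c["cx"],c["cy"],R.T,-R.T@np.array(c["t"])
def ray(c,uv,z,s=None):
    f,cx,cy,R,o=cam(c,s);uv=np.atleast_2d(uv).astype(float)
    d=np.c_[(uv[:,0]-cx)/f,(uv[:,1]-cy)/f,np.ones(len(uv))]@R.T
    return o+d*((z-o[2])/d[:,2])[:,None]
def hsv(c): return cv2.cvtColor(c["frame"],cv2.COLOR_RGB2HSV)
def blobs(m,amin=60):
    cs,_=cv2.findContours(m.astype(np.uint8),cv2.RETR_EXTERNAL,cv2.CHAIN_APPROX_NONE)
    return sorted([k for k in cs if cv2.contourArea(k)>amin],key=cv2.contourArea,reverse=True)
E
python3 - <<'E'
from h import *;import pickle
d=pickle.load(open("d0.pkl","rb"));s=d['s']
for n in("scene","side","wrist"):
    c=d[n];H=hsv(c);px={"scene":[(210,212),(290,230),(390,193),(365,200),(330,255)],"side":[(260,212),(285,225),(225,165),(300,190)],"wrist":[(275,150),(258,200),(300,150),(278,240)]}[n]
    for p in px: print(n,p,H[p[1],p[0]])
    o=(H[...,0]>=5)&(H[...,0]<=13)&(H[...,1]>150)&(H[...,2]>130)
    for b in blobs(o,40):
        r=cv2.minAreaRect(b);q=ray(c,cv2.boxPoints(r),30,s)
        if np.all(abs(q[:,1])<300) and 300<q[:,0].mean()<800:
            print(' roll',np.round(r[0]),np.round(r[1]),np.round(q[:,:2],1).tolist(),np.round(q.mean(0),1))
    w=(H[...,1]<50)&(H[...,2]>150)
    for b in blobs(w,800)[:4]:
        r=cv2.minAreaRect(b);q=ray(c,cv2.boxPoints(r),20,s); print(' white',np.round(r[0]),np.round(r[1]),np.round(q[:,:2],1).tolist())
E
python3 - <<'E'
import cv2
a=cv2.imread('pics/scene0.png')[160:250,165:435];b=cv2.imread('pics/wrist0.png')[80:345,225:355]
cv2.imwrite('pics/sc1.png',cv2.resize(a,None,fx=2.96,fy=2.96,interpolation=2))
E
```

```text
scene (210, 212) [ 14 143 229]
scene (290, 230) [ 40   3 255]
scene (390, 193) [ 23  85 248]
scene (365, 200) [ 18 100 155]
scene (330, 255) [110 192 244]
 white [58. 57.] [120.  73.] [[-2909.3, -1855.2], [-3276.6, -1317.9], [-153.0, -558.6], [-121.3, -801.8]]
 white [423.  47.] [ 78. 112.] [[-200.7, 508.5], [-3498.3, 1927.2], [-2366.6, 2198.9], [1.0, 739.6]]
 white [ 48. 222.] [ 54. 105.] [[405.5, -704.2], [374.9, -458.3], [604.1, -393.7], [620.0, -603.0]]
 white [252. 223.] [ 27. 157.] [[534.2, -250.5], [523.2, 137.3], [631.2, 116.5], [635.9, -237.6]]
side (260, 212) [ 14 156 227]
side (285, 225) [ 45   5 225]
side (225, 165) [ 22  95 244]
side (300, 190) [ 12 170  69]
 roll [258. 212.] [28.  6.] [[528.9, 110.1], [547.2, 114.6], [546.4, 3.9], [528.9, 0.1]] [537.8  57.2  30. ]
 roll [273. 240.] [28.  6.] [[532.9, -14.0], [550.3, -10.3], [549.4, -110.6], [532.7, -113.7]] [541.3 -62.2  30. ]
 roll [289. 270.] [31.  7.] [[532.7, -128.8], [551.8, -125.2], [550.8, -224.6], [532.5, -227.5]] [ 542.  -176.5   30. ]
 white [286.  71.] [142. 276.] [[529.2, 1573.4], [1730.7, 1050.2], [1170.5, 154.8], [304.6, 513.7]]
 white [363. 390.] [140.  92.] [[433.4, -415.1], [664.1, -343.0], [701.1, -666.7], [499.8, -708.3]]
 white [282. 243.] [109.  43.] [[496.1, 114.5], [635.5, 150.5], [622.6, -242.9], [504.4, -262.3]]
wrist (275, 150) [ 13 139 215]
wrist (258, 200) [ 21  89 237]
wrist (300, 150) [ 45   4 243]
wrist (278, 240) [ 12 138 215]
 white [304. 211.] [ 83. 244.] [[520.8, -202.0], [526.8, 119.7], [619.6, 119.7], [638.4, -201.8]]
 white [248. 213.] [242.   8.] [[499.6, 116.5], [508.9, 117.0], [515.3, -201.9], [503.5, -202.6]]
```

View pics/sc1.png

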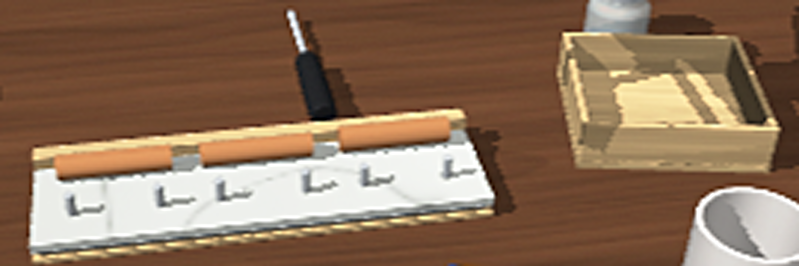

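```bash
python3 - <<'E'
from h import *;import pickle
d=pickle.load(open("d0.pkl","rb"));s=d['s']
c=d["wrist"];H=hsv(c)
w=(H[...,1]<50)&(H[...,2]>150)
def fit(P,nm):
    for _ in range(3):
        a=np.polyfit(P[:,1],P[:,0],1);r=P[:,0]-np.polyval(a,P[:,1]);P=P[abs(r)<max(1.5,1.5*r.std())]
    print(nm,'x=%.1f at y=-60, slope %.4f'%(np.polyval(a,-60),a[0]),len(P),'rms %.2f'%r.std())
rows=range(100,260)
fit(ray(c,[(max(np.where(w[r,225:355])[0])+225.5+.5,r) for r in rows],20,s),'far edge(+65)')
fit(ray(c,[(min(np.where(w[r,225:355])[0])+225-.5,r) for r in rows],20,s),'near edge(-55)')
cols=range(285,340)
P=ray(c,[(k,min(np.where(w[80:,k])[0])+79.5) for k in cols],20,s)
print('left end(+180) y at x=580',np.polyval(np.polyfit(P[:,0],P[:,1],1),570),np.polyfit(P[:,0],P[:,1],1)[0])
y=(H[...,0]>17)&(H[...,0]<27)&(H[...,1]>60)&(H[...,1]<125)&(H[...,2]>150)
fit(ray(c,[(max(np.where(y[r,240:275])[0])+240.5,r) for r in rows if y[r,240:275].any()],32,s),'batten face top(-28.5)')
for n in ("wrist","side","scene"):
    c=d[n];H=hsv(c)
    o=(H[...,0]>=9)&(H[...,0]<=16)&(H[...,1]>120)&(H[...,2]>195)
    for b in blobs(o,40):
        r=cv2.minAreaRect(b);q=ray(c,cv2.boxPoints(r),32,s)
        if np.all(abs(q[:,1])<300) and 480<q[:,0].mean()<600:
            print(n,'roll',np.round(r[0]),np.round(r[1]),np.round(q[:,:2],1).tolist(),np.round(q.mean(0),1))
# scene: slab corners & box rim corners (from crop px)
c=d["scene"];k=2.96
cp=lambda L:[(165+u/k,160+v/k) for u,v in L]
print('slab far corners',np.round(ray(c,cp([(32,247),(494,205)]),20),1).tolist())
print('box rim',np.round(ray(c,cp([(560,33),(739,38),(779,127),(577,126)]),45),1).tolist())
print('blue',np.round(ray(c,[(337,257)],10),1), 'mug',np.round(ray(c,[(416,275)],0),1),'jar',np.round(ray(c,[(374,170)],0),1))
c=d["side"];print('box rim side',np.round(ray(c,[(197,150),(240,146)],45),1).tolist())
E
python3 - <<'E'
import cv2
b=cv2.imread('pics/side0.png')[140:310,170:360]
cv2.imwrite('pics/si1.png',cv2.resize(b,None,fx=3.5,fy=3.5,interpolation=2))
E
```

```text
far edge(+65) x=624.0 at y=-60, slope -0.0206 160 rms 0.44
near edge(-55) x=502.4 at y=-60, slope -0.0153 160 rms 0.44
left end(+180) y at x=580 118.82089222064077 0.015194461289703884
batten face top(-28.5) x=529.1 at y=-60, slope -0.0180 157 rms 0.46
wrist roll [274. 150.] [82.  9.] [[534.1, 98.0], [544.1, 98.2], [545.8, 6.0], [535.0, 5.8]] [539.7  52.   32. ]
wrist roll [278. 246.] [67.  7.] [[538.9, -20.1], [547.7, -19.9], [549.3, -110.2], [540.0, -110.4]] [544.  -65.1  32. ]
wrist roll [278. 314.] [35.  8.] [[538.6, -136.7], [549.2, -136.7], [549.2, -191.0], [538.2, -191.0]] [ 543.8 -163.8   32. ]
side roll [289. 269.] [31.  7.] [[536.0, -127.8], [555.1, -125.3], [550.1, -226.1], [531.8, -228.2]] [ 543.2 -176.9   32. ]
side roll [274. 239.] [29.  5.] [[536.5, -13.1], [552.1, -10.4], [548.3, -112.7], [533.4, -114.9]] [542.6 -62.7  32. ]
side roll [258. 212.] [27.  5.] [[532.7, 105.8], [549.1, 109.0], [545.2, 1.7], [529.5, -1.0]] [539.1  53.9  32. ]
scene roll [203. 213.] [ 6. 39.] [[532.1, -224.6], [530.5, -131.1], [554.0, -130.6], [555.2, -222.2]] [ 543.  -177.1   32. ]
scene roll [298. 203.] [ 5. 37.] [[524.8, 9.5], [522.9, 103.6], [546.0, 99.6], [547.6, 7.4]] [535.3  55.   32. ]
scene roll [251. 209.] [ 5. 38.] [[532.0, -107.4], [530.2, -14.2], [551.8, -15.8], [553.3, -107.3]] [541.8 -61.2  32. ]
slab far corners [[631.1, -236.5, 20.0], [632.3, 117.3, 20.0]]
box rim [[426.9, 231.2, 45.0], [458.9, 390.6, 45.0], [597.2, 363.6, 45.0], [572.2, 200.6, 45.0]]
blue [[714.2 108.2  10. ]] mug [[780.6 260.5   0. ]] jar [[356.4 319.1   0. ]]
box rim side [[444.0, 378.5, 45.0], [581.4, 343.6, 45.0]]
```

View pics/si1.png

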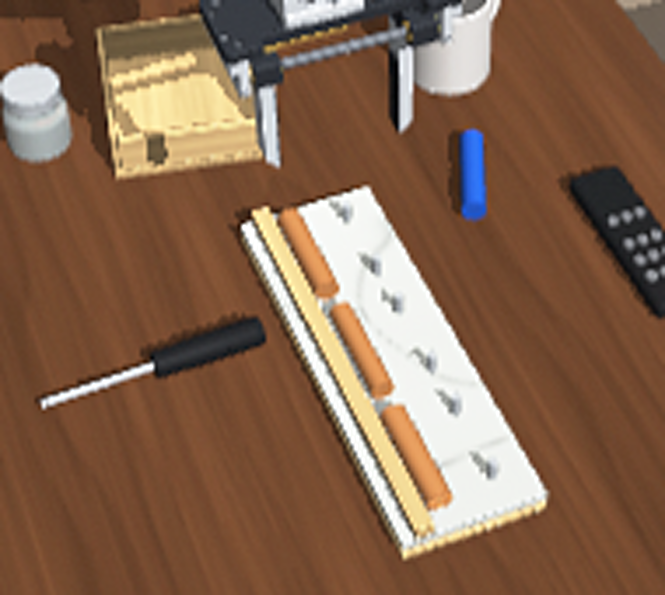

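The wrist view shows the board at cols 240–345, rows 90–335, and the scene view agrees. The batten is on the robot side and the three orange rollers are at wrist (274,150), (278,246) and (278,314). The blue look-alike is at scene (337,257), off the board, so it stays untouched.

- **Board:** the origin is at about (558, -61) with yaw 0.018.
- **Box:** it is centred near (514, 296).
- **Method:** I'll turn the gripper 45° and open it about 13 mm. That makes one tip surface about 38 mm long along x, enough for half a turn in one stroke. I start with the left lane.

>>> jog_arm([
  [-0.225,0.446,-1,0,0,0.5,0.86],
  [-0.225,0.446,-1,0,0,0.5,0.86],
  [-0.225,0.446,-1,0,0,0.5,0.86],
  [-0.225,0.446,-1,0,0,0.5,0.86],
  [-0.225,0.446,-1,0,0,0.5,0.86],
  [-0.225,0.446,-1,0,0,0.5,0.86],
  [-0.225,0.446,-1,0,0,0.5,0.86],
  [-0.225,0.446,-1,0,0,0.5,0.86],
], grip_force=10)

```text
clock: 0.82
eef_pos: [522.8, 53.6, 93.2]
eef_rot: [-3.141, -0.0, 2.358]
wrist_force: [-0.4, 0.2, -0.5]
finger_gap: 44.1
finger_force: 0.0
```

>>> jog_arm([
  [0,0,-0.15,0,0,0,0.86],
  [0,0,-0.31,0,0,0,0.86],
  [0,0,-0.31,0,0,0,0.86],
  [0,0,-0.31,0,0,0,0.86],
  [0,0,-0.31,0,0,0,0.86],
  [0,0,-0.31,0,0,0,0.86],
  [0,0,-0.31,0,0,0,0.86],
  [0,0,-0.31,0,0,0,0.86],
])

```text
clock: 1.48
eef_pos: [523.3, 53.5, 56.9]
eef_rot: [3.141, 0.001, 2.356]
wrist_force: [-0.0, 0.4, 0.3]
finger_gap: 13.3
finger_force: 0.0
```

```bash
python3 - <<'E'
from cell import manip;import cv2,numpy as np
s=manip.read_state();print(s['eef_pos'],s['finger_gap'],s['wrist_force'])
a=manip.camera("side")["frame"][140:310,170:360];b=manip.camera("scene")["frame"][150:250,200:400]
a=cv2.resize(a,None,fx=2.4,fy=2.4,interpolation=2);b=cv2.resize(b,None,fx=3.4,fy=3.4,interpolation=2)[:,:800]
cv2.imwrite("pics/p1.png",cv2.cvtColor(b,cv2.COLOR_RGB2BGR))
E
```

```text
[523.29633166  53.52724879  56.93393477] 13.349572174628323 [-0.0363991   0.38146862  0.30535349]
```

View pics/p1.png

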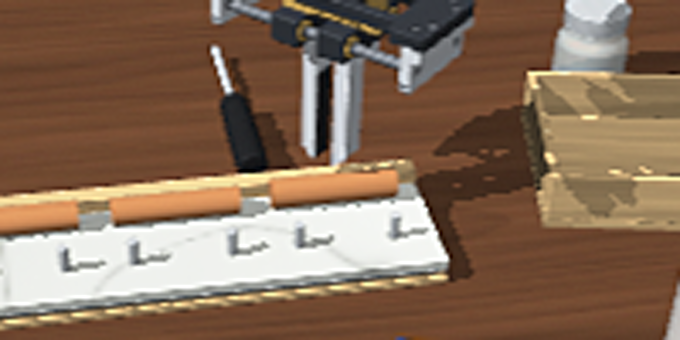

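>>> jog_arm([
  [0,0,-0.02,0,0,0,0.86],
  [0,0,-0.04,0,0,0,0.86],
  [0,0,-0.045,0,0,0,0.86],
  [0,0,-0.045,0,0,0,0.86],
])

```text
clock: 1.92
eef_pos: [522.8, 53.5, 50.5]
eef_rot: [-3.141, -0.0, 2.356]
wrist_force: [0.0, 0.3, -0.1]
finger_gap: 13.1
finger_force: 0.0
```

>>> jog_arm([
  [0,0,-0.005,0,0,0,0.86],
  [0,0,-0.01,0,0,0,0.86],
  [0,0,-0.01,0,0,0,0.86],
])

```text
clock: 2.17
eef_pos: [523.0, 53.5, 49.6]
eef_rot: [-3.142, -0.0, 2.356]
wrist_force: [-0.2, 0.2, -0.1]
finger_gap: 13.2
finger_force: 0.2
```

>>> jog_arm([
  [0,0,-0.004,0,0,0,0.86],
  [0,0,-0.006,0,0,0,0.86],
  [0,0,-0.006,0,0,0,0.86],
])

```text
clock: 2.42
eef_pos: [523.1, 53.5, 49.1]
eef_rot: [3.141, 0.0, 2.356]
wrist_force: [0.4, 0.2, 2.6]
finger_gap: 13.2
finger_force: 1.0
```

>>> jog_arm([
  [0,0,-0.004,0,0,0,0.86],
  [0,0,-0.006,0,0,0,0.86],
  [0,0,-0.006,0,0,0,0.86],
])

```text
clock: 2.67
eef_pos: [523.1, 53.5, 48.4]
eef_rot: [3.141, 0.0, 2.356]
wrist_force: [-0.9, -0.3, 5.0]
finger_gap: 13.1
finger_force: 2.3
```

>>> jog_arm([
  [0.017,0,0,0,0,0,0.86],
  [0.034,0.001,0,0,0,0,0.86],
  [0.034,0.001,0,0,0,0,0.86],
])

```text
clock: 2.92
eef_pos: [527.8, 53.6, 48.7]
eef_rot: [3.141, 0.001, 2.356]
wrist_force: [-0.4, -1.0, 7.0]
finger_gap: 13.1
finger_force: 3.7
```

>>> jog_arm([
  [0.017,0,0,0,0,0,0.86],
  [0.034,0,0,0,0,0,0.86],
  [0.034,0,0,0,0,0,0.86],
])

```text
clock: 3.17
eef_pos: [532.1, 53.7, 48.9]
eef_rot: [3.14, 0.001, 2.356]
wrist_force: [-0.1, 0.4, 8.6]
finger_gap: 13.0
finger_force: 4.5
```

>>> jog_arm([
  [0.0,0,0.003,0,0,0,0.86],
  [0.017,0,0.004,0,0,0,0.86],
  [0.034,0,0.005,0,0,0,0.86],
  [0.034,0,0.005,0,0,0,0.86],
])

```text
clock: 3.5
eef_pos: [536.1, 53.7, 49.4]
eef_rot: [3.14, 0.001, 2.356]
wrist_force: [0.2, 0.4, 6.8]
finger_gap: 13.0
finger_force: 3.5
```

>>> jog_arm([
  [0.017,0,0.001,0,0,0,0.86],
  [0.034,0.001,0.003,0,0,0,0.86],
  [0.034,0.001,0.003,0,0,0,0.86],
])

```text
clock: 3.75
eef_pos: [540.0, 53.8, 49.6]
eef_rot: [3.141, 0.001, 2.356]
wrist_force: [0.8, 0.8, 5.7]
finger_gap: 13.3
finger_force: 2.8
```

>>> jog_arm([
  [0.017,0,0,0,0,0,0.86],
  [0.034,0.001,0,0,0,0,0.86],
  [0.034,0.001,0,0,0,0,0.86],
])

```text
clock: 4.0
eef_pos: [544.1, 53.9, 49.6]
eef_rot: [3.141, 0.001, 2.356]
wrist_force: [-0.0, -0.2, 5.6]
finger_gap: 13.3
finger_force: 2.9
```

>>> jog_arm([
  [0.017,0,0,0,0,0,0.86],
  [0.034,0.001,0,0,0,0,0.86],
  [0.034,0.001,0,0,0,0,0.86],
])

```text
clock: 4.25
eef_pos: [548.2, 54.0, 49.6]
eef_rot: [3.141, 0.001, 2.356]
wrist_force: [0.1, -0.7, 6.4]
finger_gap: 12.9
finger_force: 2.9
```

>>> jog_arm([
  [0.017,0,0,0,0,0,0.86],
  [0.034,0.001,0,0,0,0,0.86],
  [0.05,0.001,0,0,0,0,0.86],
  [0.05,0.001,0,0,0,0,0.86],
])

```text
clock: 4.58
eef_pos: [554.2, 54.1, 49.6]
eef_rot: [3.141, 0.001, 2.356]
wrist_force: [-0.0, -0.2, 5.9]
finger_gap: 13.3
finger_force: 3.0
```

>>> jog_arm([
  [0.017,0,0,0,0,0,0.86],
  [0.034,0.001,0,0,0,0,0.86],
  [0.05,0.001,0,0,0,0,0.86],
  [0.05,0.001,0,0,0,0,0.86],
])

```text
clock: 4.92
eef_pos: [560.2, 54.2, 49.6]
eef_rot: [3.141, 0.001, 2.356]
wrist_force: [-1.1, -0.1, 6.1]
finger_gap: 13.0
finger_force: 3.0
```

>>> jog_arm([
  [0.017,0,0,0,0,0,0.86],
  [0.034,0.001,0,0,0,0,0.86],
  [0.05,0.001,0,0,0,0,0.86],
  [0.067,0.001,0,0,0,0,0.86],
  [0.067,0.001,0,0,0,0,0.86],
])

```text
clock: 5.33
eef_pos: [568.2, 54.3, 49.6]
eef_rot: [3.141, 0.001, 2.356]
wrist_force: [0.3, -0.3, 4.9]
finger_gap: 13.5
finger_force: 3.0
```

>>> jog_arm([
  [0.017,0,0,0,0,0,0.86],
  [0.034,0.001,0,0,0,0,0.86],
  [0.05,0.001,0,0,0,0,0.86],
  [0.067,0.001,0,0,0,0,0.86],
  [0.067,0.001,0,0,0,0,0.86],
])

```text
clock: 5.75
eef_pos: [576.2, 54.5, 49.6]
eef_rot: [3.141, 0.001, 2.356]
wrist_force: [0.6, 0.5, 6.2]
finger_gap: 13.0
finger_force: 2.9
```

>>> jog_arm([
  [0.017,0,0,0,0,0,0.86],
  [0.034,0.001,0,0,0,0,0.86],
  [0.05,0.001,0,0,0,0,0.86],
  [0.05,0.001,0,0,0,0,0.86],
])

```text
clock: 6.08
eef_pos: [582.1, 54.6, 49.3]
eef_rot: [3.141, 0.001, 2.356]
wrist_force: [-0.1, -0.8, 5.2]
finger_gap: 13.4
finger_force: 2.3
```

>>> jog_arm([
  [0.017,0,0,0,0,0,0.86],
  [0.025,0.001,0,0,0,0,0.86],
  [0.025,0.001,0,0,0,0,0.86],
])

```text
clock: 6.33
eef_pos: [584.7, 54.7, 49.1]
eef_rot: [-3.142, 0.0, 2.356]
wrist_force: [0.6, -0.3, 3.7]
finger_gap: 13.4
finger_force: 1.9
```

>>> jog_arm([
  [0.017,0,0,0,0,0,0.86],
  [0.025,0.001,0,0,0,0,0.86],
  [0.025,0.001,0,0,0,0,0.86],
])

```text
clock: 6.58
eef_pos: [587.6, 54.8, 49.0]
eef_rot: [-3.141, -0.0, 2.356]
wrist_force: [1.0, -0.4, 2.5]
finger_gap: 13.2
finger_force: 1.1
```

>>> jog_arm([
  [0,0,0.03,0,0,0,0.86],
  [0,0,0.05,0,0,0,0.86],
  [-0.15,0,0.05,0,0,0,0.86],
  [-0.15,0,0.05,0,0,0,0.86],
  [-0.15,0,0.02,0,0,0,0.86],
  [-0.15,0,0.007,0,0,0,0.86],
  [-0.15,0,0.003,0,0,0,0.86],
  [-0.15,0,0.003,0,0,0,0.86],
])

```text
clock: 7.25
eef_pos: [570.3, 54.8, 49.8]
eef_rot: [3.141, 0.001, 2.356]
wrist_force: [-0.4, -0.3, 4.8]
finger_gap: 13.0
finger_force: 2.4
```

>>> jog_arm([
  [0,0,-0.002,0,0,0,0.86],
  [0,0,-0.002,0,0,0,0.86],
  [0.017,0,-0.003,0,0,0,0.86],
  [0.025,0,-0.003,0,0,0,0.86],
  [0.025,0,-0.003,0,0,0,0.86],
])

```text
clock: 7.67
eef_pos: [573.5, 54.9, 49.6]
eef_rot: [3.141, 0.001, 2.356]
wrist_force: [0.4, 0.5, 6.7]
finger_gap: 13.4
finger_force: 2.9
```

>>> jog_arm([
  [0.01,0,0,0,0,0,0.86],
  [0.017,0,0,0,0,0,0.86],
  [0.017,0,0,0,0,0,0.86],
])

```text
clock: 7.92
eef_pos: [574.9, 54.9, 49.4]
eef_rot: [-3.141, -0.0, 2.356]
wrist_force: [-4.2, -0.0, 7.2]
finger_gap: 13.1
finger_force: 3.7
```

>>> jog_arm([
  [0.008,0,0,0,0,0,0.86],
  [0.008,0,0,0,0,0,0.86],
])

```text
clock: 8.08
eef_pos: [575.8, 54.9, 49.4]
eef_rot: [-3.141, -0.0, 2.356]
wrist_force: [-3.5, -0.4, 7.8]
finger_gap: 13.5
finger_force: 3.6
```

Left roller is at the pins: fx is -4 N and its top height stayed constant, so it is round. Now the middle lane.

>>> jog_arm([
  [0,0,0.05,0,0,0,0.86],
  [0,0,0.17,0,0,0,0.86],
  [-0.2,-0.3,0.17,0,0,0,0.86],
  [-0.4,-0.6,0.17,0,0,0,0.86],
  [-0.405,-0.966,0.17,0,0,0,0.86],
  [-0.405,-0.966,0.1,0,0,0,0.86],
  [-0.405,-0.966,0.02,0,0,0,0.86],
  [-0.405,-0.966,0.02,0,0,0,0.86],
])

```text
clock: 8.75
eef_pos: [526.4, -60.9, 49.8]
eef_rot: [-3.14, -0.002, 2.355]
wrist_force: [-0.0, 0.1, 0.5]
finger_gap: 13.2
finger_force: 0.0
```

>>> jog_arm([
  [0,0,-0.004,0,0,0,0.86],
  [0,0,-0.01,0,0,0,0.86],
  [0,0,-0.01,0,0,0,0.86],
])

```text
clock: 9.0
eef_pos: [527.2, -60.1, 50.4]
eef_rot: [-3.142, -0.0, 2.358]
wrist_force: [-0.5, 0.1, -0.6]
finger_gap: 13.2
finger_force: 0.0
```

>>> jog_arm([
  [0,0,-0.003,0,0,0,0.86],
  [0,0,-0.005,0,0,0,0.86],
  [0,0,-0.005,0,0,0,0.86],
])

```text
clock: 9.25
eef_pos: [527.0, -60.8, 49.9]
eef_rot: [3.142, 0.0, 2.357]
wrist_force: [-0.1, -0.2, 0.1]
finger_gap: 13.5
finger_force: 0.0
```

>>> jog_arm([
  [0,0,-0.003,0,0,0,0.86],
  [0,0,-0.005,0,0,0,0.86],
  [0,0,-0.005,0,0,0,0.86],
])

```text
clock: 9.5
eef_pos: [526.9, -61.1, 49.2]
eef_rot: [-3.142, -0.0, 2.356]
wrist_force: [-0.2, -0.1, 0.4]
finger_gap: 13.1
finger_force: 0.0
```

>>> jog_arm([
  [0,0,-0.003,0,0,0,0.86],
  [0,0,-0.004,0,0,0,0.86],
  [0,0,-0.004,0,0,0,0.86],
])

```text
clock: 9.75
eef_pos: [526.9, -61.1, 48.6]
eef_rot: [-3.142, -0.0, 2.356]
wrist_force: [-1.0, 0.3, 0.1]
finger_gap: 13.0
finger_force: 0.0
```

>>> jog_arm([
  [0,0,-0.003,0,0,0,0.86],
  [0,0,-0.004,0,0,0,0.86],
  [0,0,-0.004,0,0,0,0.86],
])

```text
clock: 10.0
eef_pos: [526.9, -61.1, 48.1]
eef_rot: [-3.142, -0.0, 2.356]
wrist_force: [-0.3, 0.9, 0.2]
finger_gap: 12.9
finger_force: 0.0
```

>>> jog_arm([
  [0,0,-0.003,0,0,0,0.86],
  [0,0,-0.004,0,0,0,0.86],
  [0,0,-0.004,0,0,0,0.86],
])

```text
clock: 10.25
eef_pos: [526.9, -61.1, 47.7]
eef_rot: [-3.142, -0.0, 2.356]
wrist_force: [-0.3, 0.6, -0.1]
finger_gap: 13.4
finger_force: 0.0
```

>>> jog_arm([
  [0,0,-0.003,0,0,0,0.86],
  [0,0,-0.004,0,0,0,0.86],
  [0,0,-0.004,0,0,0,0.86],
])

```text
clock: 10.5
eef_pos: [527.0, -61.1, 47.3]
eef_rot: [3.142, 0.0, 2.356]
wrist_force: [-0.2, -0.5, 0.8]
finger_gap: 13.2
finger_force: 0.3
```

>>> jog_arm([
  [0,0,-0.003,0,0,0,0.86],
  [0,0,-0.004,0,0,0,0.86],
  [0,0,-0.004,0,0,0,0.86],
])

```text
clock: 10.75
eef_pos: [527.0, -61.1, 46.9]
eef_rot: [3.141, 0.0, 2.356]
wrist_force: [-0.6, -0.9, 2.0]
finger_gap: 13.0
finger_force: 1.0
```

>>> jog_arm([
  [0.015,0,-0.001,0,0,0,0.86],
  [0.025,0,-0.001,0,0,0,0.86],
  [0.025,0,-0.001,0,0,0,0.86],
])

```text
clock: 11.0
eef_pos: [530.4, -61.1, 46.9]
eef_rot: [3.141, 0.001, 2.356]
wrist_force: [-1.1, 0.4, 4.5]
finger_gap: 13.3
finger_force: 2.3
```

>>> jog_arm([
  [0.015,0,0.001,0,0,0,0.86],
  [0.025,0,0.002,0,0,0,0.86],
  [0.025,0,0.002,0,0,0,0.86],
])

```text
clock: 11.25
eef_pos: [533.4, -61.1, 47.2]
eef_rot: [3.141, 0.001, 2.356]
wrist_force: [-0.5, 0.8, 6.6]
finger_gap: 13.2
finger_force: 2.8
```

>>> jog_arm([
  [0.012,0,0.002,0,0,0,0.86],
  [0.025,0.001,0.004,0,0,0,0.86],
  [0.025,0.001,0.004,0,0,0,0.86],
])

```text
clock: 11.5
eef_pos: [536.4, -61.0, 47.6]
eef_rot: [3.141, 0.001, 2.356]
wrist_force: [0.3, -0.1, 4.6]
finger_gap: 13.5
finger_force: 2.4
```

>>> jog_arm([
  [0.012,0,0.002,0,0,0,0.86],
  [0.025,0.001,0.004,0,0,0,0.86],
  [0.025,0.001,0.004,0,0,0,0.86],
])

```text
clock: 11.75
eef_pos: [539.2, -60.9, 47.9]
eef_rot: [3.142, 0.0, 2.356]
wrist_force: [0.1, 0.3, 3.5]
finger_gap: 13.2
finger_force: 1.9
```

>>> jog_arm([
  [0.012,0,0.001,0,0,0,0.86],
  [0.025,0,0.002,0,0,0,0.86],
  [0.025,0,0.002,0,0,0,0.86],
])

```text
clock: 12.0
eef_pos: [542.1, -60.8, 48.0]
eef_rot: [3.142, -0.0, 2.356]
wrist_force: [-0.5, -0.5, 2.9]
finger_gap: 13.0
finger_force: 1.5
```

>>> jog_arm([
  [0.012,0,0.001,0,0,0,0.86],
  [0.025,0,0.003,0,0,0,0.86],
  [0.025,0,0.003,0,0,0,0.86],
])

```text
clock: 12.25
eef_pos: [545.0, -60.8, 48.3]
eef_rot: [-3.141, -0.0, 2.356]
wrist_force: [0.8, 0.2, 0.2]
finger_gap: 13.3
finger_force: 0.4
```

>>> jog_arm([
  [0,0,-0.002,0,0,0,0.86],
  [0,0,-0.004,0,0,0,0.86],
  [0,0,-0.004,0,0,0,0.86],
])

```text
clock: 12.5
eef_pos: [545.0, -60.8, 48.0]
eef_rot: [3.142, 0.0, 2.356]
wrist_force: [0.3, 0.6, 3.2]
finger_gap: 13.5
finger_force: 1.5
```

>>> jog_arm([
  [0.012,0,0,0,0,0,0.86],
  [0.025,0,0,0,0,0,0.86],
  [0.025,0,0,0,0,0,0.86],
])

```text
clock: 12.75
eef_pos: [548.3, -60.8, 48.0]
eef_rot: [3.141, 0.0, 2.356]
wrist_force: [0.3, 0.6, 2.9]
finger_gap: 13.0
finger_force: 1.4
```

>>> jog_arm([
  [0.012,0,0,0,0,0,0.86],
  [0.025,0,0,0,0,0,0.86],
  [0.025,0,0,0,0,0,0.86],
])

```text
clock: 13.0
eef_pos: [551.2, -60.8, 48.0]
eef_rot: [3.141, 0.0, 2.356]
wrist_force: [0.7, 1.7, 3.3]
finger_gap: 13.0
finger_force: 1.6
```

>>> jog_arm([
  [0.017,0,-0.001,0,0,0,0.86],
  [0.034,0.001,-0.001,0,0,0,0.86],
  [0.05,0.001,-0.001,0,0,0,0.86],
  [0.067,0.001,-0.001,0,0,0,0.86],
  [0.067,0.001,-0.001,0,0,0,0.86],
])

```text
clock: 13.42
eef_pos: [559.4, -60.7, 47.9]
eef_rot: [3.141, 0.0, 2.356]
wrist_force: [-0.1, 1.8, 4.5]
finger_gap: 13.2
finger_force: 2.0
```

>>> jog_arm([
  [0.017,0,0,0,0,0,0.86],
  [0.034,0.001,0,0,0,0,0.86],
  [0.05,0.001,0,0,0,0,0.86],
  [0.067,0.001,0,0,0,0,0.86],
  [0.067,0.001,0,0,0,0,0.86],
])

```text
clock: 13.83
eef_pos: [567.4, -60.6, 47.9]
eef_rot: [3.141, 0.0, 2.356]
wrist_force: [-0.9, 1.3, 3.9]
finger_gap: 13.1
finger_force: 2.0
```

>>> jog_arm([
  [0.017,0,0,0,0,0,0.86],
  [0.034,0.001,0,0,0,0,0.86],
  [0.05,0.001,0,0,0,0,0.86],
  [0.067,0.001,0,0,0,0,0.86],
  [0.067,0.001,0,0,0,0,0.86],
])

```text
clock: 14.25
eef_pos: [575.4, -60.5, 47.8]
eef_rot: [3.141, 0.0, 2.356]
wrist_force: [0.6, 1.9, 3.7]
finger_gap: 12.8
finger_force: 2.1
```

>>> jog_arm([
  [0.017,0.001,0,0,0,0,0.86],
  [0.034,0.001,0,0,0,0,0.86],
  [0.034,0.001,0,0,0,0,0.86],
])

```text
clock: 14.5
eef_pos: [579.5, -60.4, 47.9]
eef_rot: [3.141, 0.0, 2.356]
wrist_force: [-0.2, 1.4, 4.5]
finger_gap: 13.1
finger_force: 2.0
```

>>> jog_arm([
  [0,0,0.03,0,0,0,0.86],
  [0,0,0.05,0,0,0,0.86],
  [-0.15,0,0.05,0,0,0,0.86],
  [-0.15,0,0.05,0,0,0,0.86],
  [-0.15,0,0.02,0,0,0,0.86],
  [-0.15,0,0.007,0,0,0,0.86],
  [-0.15,0,0.0,0,0,0,0.86],
  [-0.15,0,0.0,0,0,0,0.86],
])

```text
clock: 15.17
eef_pos: [561.7, -60.4, 47.9]
eef_rot: [3.141, 0.0, 2.356]
wrist_force: [-0.1, -0.0, 4.7]
finger_gap: 13.2
finger_force: 1.9
```

>>> jog_arm([
  [0.017,0,0,0,0,0,0.86],
  [0.034,0.001,0,0,0,0,0.86],
  [0.034,0.001,0,0,0,0,0.86],
])

```text
clock: 15.42
eef_pos: [565.8, -60.3, 48.0]
eef_rot: [3.141, 0.001, 2.356]
wrist_force: [-0.1, 0.1, 3.3]
finger_gap: 13.2
finger_force: 1.6
```

>>> jog_arm([
  [0.017,0,-0.001,0,0,0,0.86],
  [0.034,0.001,-0.001,0,0,0,0.86],
  [0.05,0.001,-0.001,0,0,0,0.86],
  [0.05,0.001,-0.001,0,0,0,0.86],
])

```text
clock: 15.75
eef_pos: [571.7, -60.2, 47.8]
eef_rot: [3.141, 0.0, 2.356]
wrist_force: [0.1, -1.4, 3.9]
finger_gap: 13.1
finger_force: 2.2
```

>>> jog_arm([
  [0.017,0,0,0,0,0,0.86],
  [0.025,0.001,0,0,0,0,0.86],
  [0.025,0.001,0,0,0,0,0.86],
])

```text
clock: 16.0
eef_pos: [574.5, -60.1, 47.8]
eef_rot: [3.141, 0.0, 2.356]
wrist_force: [-0.5, -1.8, 4.6]
finger_gap: 13.2
finger_force: 2.3
```

>>> jog_arm([
  [0.012,0,0,0,0,0,0.86],
  [0.016,0,0,0,0,0,0.86],
  [0.016,0,0,0,0,0,0.86],
])

```text
clock: 16.25
eef_pos: [575.8, -60.1, 47.6]
eef_rot: [-3.141, -0.001, 2.356]
wrist_force: [-2.7, -2.7, 5.6]
finger_gap: 13.5
finger_force: 3.0
```

>>> jog_arm([
  [0.008,0,0,0,0,0,0.86],
  [0.008,0,0,0,0,0,0.86],
])

```text
clock: 16.42
eef_pos: [576.7, -59.9, 47.6]
eef_rot: [-3.141, -0.001, 2.356]
wrist_force: [-3.5, -0.9, 6.0]
finger_gap: 13.0
finger_force: 3.1
```

```bash
python3 - <<'E'
from cell import manip;import cv2
s=manip.read_state();print(s['eef_pos'],s['wrist_force'])
b=manip.camera("scene")["frame"][170:255,165:345];a=manip.camera("side")["frame"][180:305,225:335]
b=cv2.resize(b,None,fx=3,fy=3,interpolation=2);a=cv2.resize(a,(225,255),interpolation=2)
cv2.imwrite("pics/p2.png",cv2.cvtColor(cv2.hconcat([b,a]),cv2.COLOR_RGB2BGR))
E
```

```text
[576.67133839 -59.94767047  47.5993667 ] [-3.50050568 -0.87491665  5.97721715]
```

View pics/p2.png

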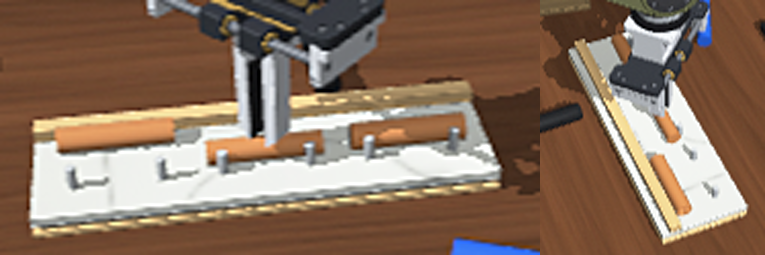

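Left and middle rollers are at the pins (crop: middle at (265,148), left at (408,132)), and both kept a constant top height. Now the right lane, which should be the flattened one.

>>> jog_arm([
  [0,0,0.05,0,0,0,0.86],
  [0,0,0.17,0,0,0,0.86],
  [-0.2,-0.3,0.17,0,0,0,0.86],
  [-0.392,-0.6,0.17,0,0,0,0.86],
  [-0.392,-0.967,0.17,0,0,0,0.86],
  [-0.392,-0.967,0.1,0,0,0,0.86],
  [-0.392,-0.967,0.03,0,0,0,0.86],
  [-0.392,-0.967,0.03,0,0,0,0.86],
])

```text
clock: 17.18
eef_pos: [529.2, -175.4, 49.4]
eef_rot: [-3.141, -0.003, 2.355]
wrist_force: [-0.7, 0.5, -0.3]
finger_gap: 13.0
finger_force: 0.0
```

>>> jog_arm([
  [0,0,-0.01,0,0,0,0.86],
  [0,0,-0.02,0,0,0,0.86],
  [0,0,-0.02,0,0,0,0.86],
])

```text
clock: 17.43
eef_pos: [530.3, -175.0, 48.9]
eef_rot: [-3.142, -0.0, 2.358]
wrist_force: [0.2, -0.2, 0.5]
finger_gap: 12.9
finger_force: 0.0
```

>>> jog_arm([
  [0,0,-0.004,0,0,0,0.86],
  [0,0,-0.008,0,0,0,0.86],
  [0,0,-0.008,0,0,0,0.86],
])

```text
clock: 17.68
eef_pos: [530.2, -175.8, 48.0]
eef_rot: [3.142, 0.0, 2.357]
wrist_force: [0.6, -0.2, 1.1]
finger_gap: 13.3
finger_force: 0.0
```

>>> jog_arm([
  [0,0,-0.002,0,0,0,0.86],
  [0,0,-0.004,0,0,0,0.86],
  [0,0,-0.004,0,0,0,0.86],
])

```text
clock: 17.93
eef_pos: [530.1, -176.1, 47.5]
eef_rot: [3.142, 0.0, 2.356]
wrist_force: [0.3, -0.4, 0.9]
finger_gap: 13.2
finger_force: 0.0
```

>>> jog_arm([
  [0,0,-0.002,0,0,0,0.86],
  [0,0,-0.004,0,0,0,0.86],
  [0,0,-0.004,0,0,0,0.86],
])

```text
clock: 18.18
eef_pos: [530.1, -176.1, 47.1]
eef_rot: [3.142, 0.0, 2.356]
wrist_force: [-0.8, 0.4, 2.1]
finger_gap: 13.0
finger_force: 0.7
```

>>> jog_arm([
  [0,0,-0.002,0,0,0,0.86],
  [0,0,-0.004,0,0,0,0.86],
  [0,0,-0.004,0,0,0,0.86],
])

```text
clock: 18.43
eef_pos: [530.2, -176.1, 46.7]
eef_rot: [3.141, 0.0, 2.356]
wrist_force: [-0.3, 1.2, 4.1]
finger_gap: 12.9
finger_force: 2.0
```

>>> jog_arm([
  [0.012,0,0,0,0,0,0.86],
  [0.025,0,0.001,0,0,0,0.86],
  [0.025,0,0.001,0,0,0,0.86],
])

```text
clock: 18.68
eef_pos: [533.5, -176.1, 47.0]
eef_rot: [3.141, 0.001, 2.356]
wrist_force: [-0.9, 0.8, 5.8]
finger_gap: 12.7
finger_force: 3.0
```

>>> jog_arm([
  [0.012,0,0.001,0,0,0,0.86],
  [0.025,0,0.003,0,0,0,0.86],
  [0.025,0,0.003,0,0,0,0.86],
])

```text
clock: 18.93
eef_pos: [536.6, -176.0, 47.5]
eef_rot: [3.141, 0.001, 2.356]
wrist_force: [-1.5, 1.6, 7.0]
finger_gap: 13.2
finger_force: 3.3
```

>>> jog_arm([
  [0.008,0,0.003,0,0,0,0.86],
  [0.025,0,0.005,0,0,0,0.86],
  [0.025,0,0.005,0,0,0,0.86],
])

```text
clock: 19.18
eef_pos: [539.6, -176.0, 48.0]
eef_rot: [3.141, 0.001, 2.356]
wrist_force: [-1.1, 0.8, 6.3]
finger_gap: 13.1
finger_force: 2.9
```

>>> jog_arm([
  [0.012,0,0.002,0,0,0,0.86],
  [0.025,0.001,0.005,0,0,0,0.86],
  [0.025,0.001,0.005,0,0,0,0.86],
])

```text
clock: 19.43
eef_pos: [542.5, -175.9, 48.5]
eef_rot: [3.141, 0.001, 2.356]
wrist_force: [-0.0, 1.1, 4.7]
finger_gap: 13.1
finger_force: 2.4
```

>>> jog_arm([
  [0.012,0,0.001,0,0,0,0.86],
  [0.025,0,0.003,0,0,0,0.86],
  [0.025,0,0.003,0,0,0,0.86],
])

```text
clock: 19.68
eef_pos: [545.4, -175.9, 48.8]
eef_rot: [3.141, 0.0, 2.356]
wrist_force: [0.1, 1.0, 5.1]
finger_gap: 12.9
finger_force: 2.6
```

>>> jog_arm([
  [0.012,0,0.002,0,0,0,0.86],
  [0.025,0,0.003,0,0,0,0.86],
  [0.025,0,0.003,0,0,0,0.86],
])

```text
clock: 19.93
eef_pos: [548.4, -175.8, 49.1]
eef_rot: [3.141, 0.0, 2.356]
wrist_force: [-0.2, 0.9, 5.4]
finger_gap: 13.2
finger_force: 2.5
```

Rising steadily, so this is the out-of-round one.

>>> jog_arm([
  [0.012,0,0.001,0,0,0,0.86],
  [0.025,0.001,0.003,0,0,0,0.86],
  [0.025,0.001,0.003,0,0,0,0.86],
])

```text
clock: 20.18
eef_pos: [551.3, -175.8, 49.4]
eef_rot: [3.141, 0.0, 2.356]
wrist_force: [-0.7, 2.1, 3.7]
finger_gap: 12.9
finger_force: 2.3
```

>>> jog_arm([
  [0.012,0,0.001,0,0,0,0.86],
  [0.025,0,0.002,0,0,0,0.86],
  [0.025,0,0.002,0,0,0,0.86],
])

```text
clock: 20.43
eef_pos: [554.3, -175.8, 49.6]
eef_rot: [3.141, 0.0, 2.356]
wrist_force: [-0.8, 2.1, 4.1]
finger_gap: 13.1
finger_force: 2.4
```

>>> jog_arm([
  [0.012,0,0.0,0,0,0,0.86],
  [0.025,0,0.001,0,0,0,0.86],
  [0.025,0,0.001,0,0,0,0.86],
])

```text
clock: 20.68
eef_pos: [557.3, -175.7, 49.7]
eef_rot: [3.141, 0.0, 2.356]
wrist_force: [-0.0, 1.5, 5.0]
finger_gap: 12.8
finger_force: 2.4
```

>>> jog_arm([
  [0.012,0,0.0,0,0,0,0.86],
  [0.025,0,0.001,0,0,0,0.86],
  [0.025,0,0.001,0,0,0,0.86],
])

```text
clock: 20.93
eef_pos: [560.2, -175.7, 49.8]
eef_rot: [3.141, 0.0, 2.356]
wrist_force: [0.2, 2.2, 5.3]
finger_gap: 13.4
finger_force: 2.3
```

>>> jog_arm([
  [0.012,0,0.0,0,0,0,0.86],
  [0.025,0,0.0,0,0,0,0.86],
  [0.025,0,0.0,0,0,0,0.86],
])

```text
clock: 21.18
eef_pos: [563.3, -175.7, 49.8]
eef_rot: [3.141, 0.0, 2.356]
wrist_force: [0.0, 1.4, 5.5]
finger_gap: 13.2
finger_force: 2.4
```

>>> jog_arm([
  [0.012,0,0.0,0,0,0,0.86],
  [0.025,0,-0.001,0,0,0,0.86],
  [0.025,0,-0.001,0,0,0,0.86],
])

```text
clock: 21.43
eef_pos: [566.4, -175.7, 49.7]
eef_rot: [3.141, 0.0, 2.356]
wrist_force: [0.3, 2.9, 3.7]
finger_gap: 12.9
finger_force: 2.5
```

>>> jog_arm([
  [0.012,0.001,0.0,0,0,0,0.86],
  [0.025,0.001,-0.002,0,0,0,0.86],
  [0.025,0.001,-0.002,0,0,0,0.86],
])

```text
clock: 21.68
eef_pos: [569.4, -175.6, 49.5]
eef_rot: [3.141, 0.0, 2.356]
wrist_force: [0.3, 3.0, 5.9]
finger_gap: 13.2
finger_force: 2.8
```

>>> jog_arm([
  [0.012,0.001,-0.001,0,0,0,0.86],
  [0.025,0.002,-0.002,0,0,0,0.86],
  [0.025,0.002,-0.002,0,0,0,0.86],
])

```text
clock: 21.93
eef_pos: [572.5, -175.5, 49.3]
eef_rot: [3.141, 0.001, 2.356]
wrist_force: [0.4, 2.5, 5.8]
finger_gap: 13.0
finger_force: 2.8
```

>>> jog_arm([
  [0.012,0.001,-0.002,0,0,0,0.86],
  [0.025,0.001,-0.003,0,0,0,0.86],
  [0.025,0.001,-0.003,0,0,0,0.86],
])

```text
clock: 22.18
eef_pos: [575.5, -175.5, 49.0]
eef_rot: [3.141, 0.001, 2.356]
wrist_force: [0.9, 1.2, 6.4]
finger_gap: 13.2
finger_force: 3.1
```

>>> jog_arm([
  [0.012,0.001,-0.003,0,0,0,0.86],
  [0.025,0.001,-0.004,0,0,0,0.86],
  [0.025,0.001,-0.004,0,0,0,0.86],
])

```text
clock: 22.43
eef_pos: [578.6, -175.4, 48.7]
eef_rot: [3.141, 0.001, 2.356]
wrist_force: [1.7, 1.4, 6.0]
finger_gap: 13.2
finger_force: 3.3
```

>>> jog_arm([
  [0.012,0,-0.002,0,0,0,0.86],
  [0.025,0.001,-0.004,0,0,0,0.86],
  [0.025,0.001,-0.004,0,0,0,0.86],
])

```text
clock: 22.68
eef_pos: [581.7, -175.3, 48.2]
eef_rot: [3.141, 0.001, 2.356]
wrist_force: [1.1, 1.8, 7.3]
finger_gap: 12.8
finger_force: 3.4
```

>>> jog_arm([
  [0.012,0,-0.002,0,0,0,0.86],
  [0.025,0.001,-0.004,0,0,0,0.86],
  [0.025,0.001,-0.004,0,0,0,0.86],
])

```text
clock: 22.93
eef_pos: [584.7, -175.3, 47.7]
eef_rot: [3.141, 0.001, 2.356]
wrist_force: [1.2, 1.3, 6.3]
finger_gap: 12.9
finger_force: 3.1
```

>>> jog_arm([
  [0,0,0.02,0,0,0,0.86],
  [0,0,0.05,0,0,0,0.86],
  [-0.12,0,0.05,0,0,0,0.86],
  [-0.12,0,0.05,0,0,0,0.86],
  [-0.12,0,0.03,0,0,0,0.86],
  [-0.12,0,0.014,0,0,0,0.86],
  [-0.12,0,0.01,0,0,0,0.86],
  [-0.12,0,0.01,0,0,0,0.86],
])

```text
clock: 23.6
eef_pos: [569.8, -174.9, 48.1]
eef_rot: [-3.141, -0.001, 2.356]
wrist_force: [0.0, 0.8, 0.1]
finger_gap: 13.0
finger_force: 0.0
```

```bash
python3 - <<'E'
from cell import manip;import cv2
s=manip.read_state();print(s['eef_pos'],s['wrist_force'])
b=manip.camera("scene")["frame"][170:255,165:345]
b=cv2.resize(b,None,fx=4,fy=4,interpolation=2)
cv2.imwrite("pics/p3.png",cv2.cvtColor(b,cv2.COLOR_RGB2BGR))
E
```

```text
[ 569.80118794 -174.89808181   48.13762217] [0.04961815 0.7503567  0.13486386]
```

View pics/p3.png

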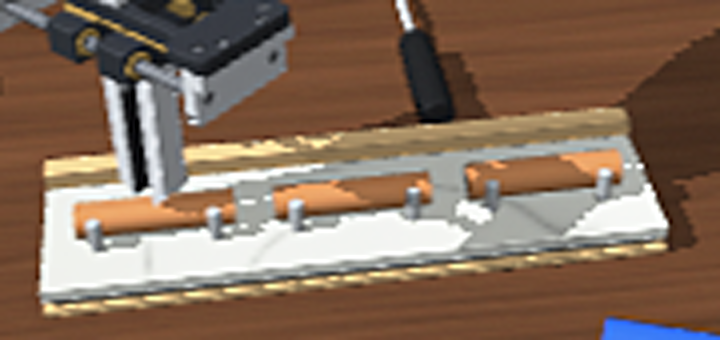

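The image shows all three near the pins, with the right one at crop (155,215). I'll confirm it with a light push.

>>> jog_arm([
  [0,0,-0.004,0,0,0,0.86],
  [0,0,-0.008,0,0,0,0.86],
  [0,0,-0.008,0,0,0,0.86],
])

```text
clock: 23.9
eef_pos: [569.7, -174.9, 47.5]
eef_rot: [-3.142, -0.0, 2.356]
wrist_force: [0.0, -0.1, 0.3]
finger_gap: 13.4
finger_force: 0.0
```

>>> jog_arm([
  [0,0,-0.002,0,0,0,0.86],
  [0,0,-0.004,0,0,0,0.86],
  [0,0,-0.004,0,0,0,0.86],
])

```text
clock: 24.15
eef_pos: [569.8, -175.0, 47.2]
eef_rot: [3.141, 0.0, 2.356]
wrist_force: [-0.7, -0.1, 1.0]
finger_gap: 13.2
finger_force: 0.5
```

>>> jog_arm([
  [0,0,-0.002,0,0,0,0.86],
  [0,0,-0.003,0,0,0,0.86],
  [0.012,0,-0.003,0,0,0,0.86],
  [0.012,0,-0.003,0,0,0,0.86],
])

```text
clock: 24.48
eef_pos: [571.4, -175.0, 47.1]
eef_rot: [3.141, 0.0, 2.356]
wrist_force: [-0.0, 0.6, 4.3]
finger_gap: 13.2
finger_force: 2.2
```

>>> jog_arm([
  [0.008,0,0,0,0,0,0.86],
  [0.016,0,0,0,0,0,0.86],
  [0.016,0,0,0,0,0,0.86],
])

```text
clock: 24.73
eef_pos: [573.0, -175.0, 46.9]
eef_rot: [-3.141, -0.0, 2.356]
wrist_force: [-3.5, 0.4, 7.2]
finger_gap: 13.3
finger_force: 3.3
```

>>> jog_arm([
  [0.008,0,0,0,0,0,0.86],
  [0.008,0,0,0,0,0,0.86],
])

```text
clock: 24.9
eef_pos: [573.8, -175.0, 46.9]
eef_rot: [-3.141, -0.001, 2.356]
wrist_force: [-3.9, 0.9, 6.7]
finger_gap: 13.2
finger_force: 3.5
```

Right roller is at the pins. Its top rose 3 mm and fell again, so it is the reject. Lift, turn the gripper back across it, and open to about 50 mm.

>>> jog_arm([
  [0,0,0.05,0,0,0,0.86],
  [0,0,0.2,0,0,0,0.86],
  [0.03,0,0.2,0,0,-0.489,0.47],
  [0.03,0,0.2,0,0,-0.489,0.47],
  [0.03,0,0.2,0,0,-0.489,0.47],
  [0.03,0,0.2,0,0,-0.489,0.47],
  [0.03,0,0.2,0,0,-0.489,0.47],
  [0.03,0,0.2,0,0,-0.489,0.47],
], grip_force=8)

```text
clock: 25.57
eef_pos: [577.6, -174.9, 70.8]
eef_rot: [-3.141, -0.0, 1.6]
wrist_force: [-0.6, -0.1, -0.1]
finger_gap: 48.2
finger_force: 0.0
```

>>> jog_arm([
  [0,0,0,0,0,-0.011,0.47],
  [0,0,0,0,0,-0.011,0.47],
  [0,0,0,0,0,-0.011,0.47],
])

```text
clock: 25.82
eef_pos: [577.6, -174.9, 70.8]
eef_rot: [-3.141, -0.0, 1.593]
wrist_force: [0.3, -0.1, -0.7]
finger_gap: 49.7
finger_force: 0.0
```

```bash
python3 - <<'E'
from cell import manip;from h import *
s=manip.read_state();print(s['eef_pos'],s['eef_rot'],s['finger_gap'],s['wrist_force'])
for n in("wrist","scene","side"):
    s=manip.read_state();c=manip.camera(n);H=hsv(c)
    o=(H[...,0]>=8)&(H[...,0]<=16)&(H[...,1]>115)&(H[...,2]>120)
    for b in blobs(o,40):
        q=ray(c,cv2.boxPoints(cv2.minAreaRect(b)),32,s)
        if np.all(abs(q[:,1])<300) and 520<q[:,0].mean()<620: print(n,np.round(q[:,:2]).tolist(),np.round(q.mean(0),1))
    if n=="wrist": cv2.imwrite("pics/w2.png",cv2.cvtColor(c["frame"],cv2.COLOR_RGB2BGR))
E
```

```text
[ 577.56809898 -174.94960342   70.75871687] [-3.14147890e+00 -1.82401207e-05  1.59289288e+00] 49.71404879637904 [ 0.2610404  -0.05471096 -0.65474202]
wrist [[567.0, -22.0], [583.0, -21.0], [587.0, -107.0], [568.0, -107.0]] [576.4 -64.3  32. ]
wrist [[566.0, -132.0], [586.0, -131.0], [589.0, -225.0], [567.0, -226.0]] [ 576.8 -178.3   32. ]
scene [[560.0, 11.0], [558.0, 103.0], [587.0, 98.0], [590.0, 8.0]] [573.8  54.9  32. ]
scene [[566.0, -222.0], [564.0, -131.0], [592.0, -130.0], [594.0, -219.0]] [ 579.1 -175.4   32. ]
scene [[566.0, -105.0], [564.0, -16.0], [591.0, -17.0], [593.0, -105.0]] [578.3 -60.9  32. ]
side [[565.0, -129.0], [587.0, -125.0], [585.0, -226.0], [564.0, -229.0]] [ 575.2 -177.1   32. ]
side [[562.0, 89.0], [581.0, 95.0], [582.0, 19.0], [563.0, 14.0]] [572.   53.9  32. ]
```

View pics/w2.png

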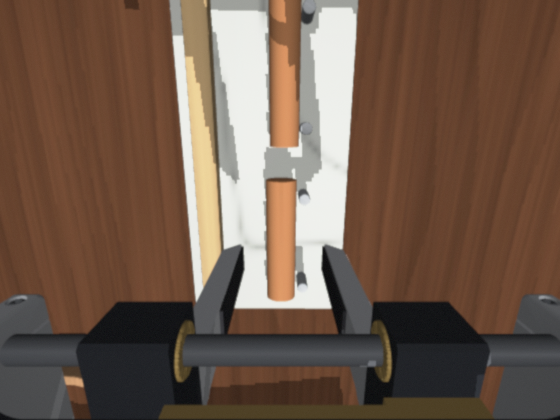

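The wrist view has the reject at (282,240), centred between the open fingers, with its pins at (304,197) and (302,282). The measured axis is about (577,-176.5). Descending to grasp.

>>> jog_arm([
  [0,-0.012,-0.1,0,0,0,0.47],
  [0,-0.012,-0.25,0,0,0,0.47],
  [0,-0.012,-0.3,0,0,0,0.47],
  [0,-0.012,-0.32,0,0,0,0.47],
  [0,-0.012,-0.325,0,0,0,0.47],
  [0,-0.012,-0.325,0,0,0,0.47],
])

```text
clock: 26.47
eef_pos: [577.8, -176.5, 32.0]
eef_rot: [3.141, 0.0, 1.589]
wrist_force: [0.4, 1.1, 1.4]
finger_gap: 49.7
finger_force: 0.0
```

>>> jog_arm([
  [0,0,0,0,0,0,0.7],
  [0,0,0,0,0,0,0.85],
  [0,0,0,0,0,0,0.9],
  [0,0,0,0,0,0,0.9],
  [0,0,0,0,0,0,0.9],
  [0,0,0,0,0,0,0.9],
], grip_force=8)

```text
clock: 26.97
eef_pos: [577.6, -176.4, 32.0]
eef_rot: [3.142, 0.0, 1.589]
wrist_force: [-1.5, 1.1, 2.1]
finger_gap: 21.2
finger_force: 8.0
```

>>> jog_arm([
  [0,0,0.05,0,0,0,0.9],
  [0,0,0.2,0,0,0,0.9],
  [0,0,0.4,0,0,0,0.9],
  [0,0,0.6,0,0,0,0.9],
  [0,0.15,0.75,0,0,0,0.9],
  [0,0.35,0.75,0,0,0,0.9],
  [0,0.6,0.75,0,0,0,0.9],
  [0,0.85,0.75,0,0,0,0.9],
])

```text
clock: 27.63
eef_pos: [577.5, -73.6, 122.5]
eef_rot: [3.141, 0.0, 1.588]
wrist_force: [0.2, -0.0, -0.9]
finger_gap: 21.8
finger_force: 8.0
```

>>> jog_arm([
  [-0.05,0.2,0,0,0,0,0.9],
  [-0.1,0.4,0,0,0,0,0.9],
  [-0.15,0.6,0,0,0,0,0.9],
  [-0.2,0.8,0,0,0,0,0.9],
  [-0.26,1,0,0,0,0,0.9],
])

```text
clock: 28.05
eef_pos: [546.1, 46.7, 122.2]
eef_rot: [3.141, -0.0, 1.589]
wrist_force: [0.8, -0.5, -0.4]
finger_gap: 22.1
finger_force: 8.0
```

>>> jog_arm([
  [-0.05,0.2,0,0,0,-0.03,0.9],
  [-0.1,0.4,0,0,0,-0.06,0.9],
  [-0.15,0.6,0,0,0,-0.09,0.9],
  [-0.2,0.8,0,0,0,-0.12,0.9],
  [-0.26,1,0,0,0,-0.14,0.9],
])

```text
clock: 28.47
eef_pos: [514.9, 166.7, 122.3]
eef_rot: [3.141, -0.0, 1.366]
wrist_force: [1.0, 0.9, 0.2]
finger_gap: 21.8
finger_force: 8.0
```

Held. On to the box centre at (514, 297).

>>> jog_arm([
  [0,0.25,0,0,0,0,0.9],
  [0,0.5,0,0,0,0,0.9],
  [0,0.75,0,0,0,0,0.9],
  [0,0.95,0,0,0,0,0.9],
  [0,1,0,0,0,0,0.9],
  [0,1,0,0,0,0,0.9],
  [0,1,0,0,0,0,0.9],
])

```text
clock: 29.05
eef_pos: [515.1, 285.1, 121.8]
eef_rot: [-3.141, 0.0, 1.369]
wrist_force: [0.6, 0.7, -0.2]
finger_gap: 21.3
finger_force: 8.0
```

```bash
python3 - <<'E'
from cell import manip;from h import *
s=manip.read_state();print(s['eef_pos'],s['finger_gap'])
c=manip.camera("side")["frame"][90:230,150:340];b=manip.camera("scene")["frame"][110:250,250:440]
k=lambda a:cv2.resize(a,None,fx=2.1,fy=2.1,interpolation=2)
cv2.imwrite("pics/p4.png",cv2.cvtColor(cv2.hconcat([k(b),k(c)]),cv2.COLOR_RGB2BGR))
E
```

```text
[515.10641044 285.05769735 121.75266302] 21.274749667212543
```

View pics/p4.png

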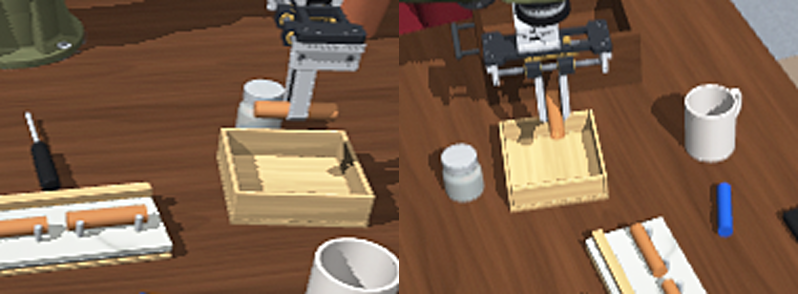

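>>> jog_arm([
  [0,0.09,-0.1,0,0,0,0.9],
  [0,0.09,-0.3,0,0,0,0.9],
  [0,0.09,-0.5,0,0,0,0.9],
  [0,0.09,-0.7,0,0,0,0.9],
  [0,0.09,-0.8,0,0,0,0.9],
  [0,0.09,-0.8,0,0,0,0.9],
])

```text
clock: 29.65
eef_pos: [513.9, 295.6, 22.6]
eef_rot: [-3.138, 0.003, 1.368]
wrist_force: [0.2, 0.1, -0.7]
finger_gap: 21.6
finger_force: 8.0
```

>>> jog_arm([
  [0,0,-0.02,0,0,0,0.9],
  [0,0,-0.035,0,0,0,0.9],
  [0,0,-0.035,0,0,0,0.9],
])

```text
clock: 29.9
eef_pos: [515.7, 296.6, 22.5]
eef_rot: [3.14, -0.001, 1.369]
wrist_force: [-0.7, -0.3, -0.1]
finger_gap: 21.7
finger_force: 8.0
```

>>> jog_arm([
  [0,0,-0.006,0,0,0,0.9],
  [0,0,-0.012,0,0,0,0.9],
  [0,0,-0.012,0,0,0,0.9],
])

```text
clock: 30.15
eef_pos: [515.3, 296.5, 20.5]
eef_rot: [3.141, -0.0, 1.369]
wrist_force: [0.2, 0.0, -0.7]
finger_gap: 21.3
finger_force: 8.0
```

>>> jog_arm([
  [0,0,-0.008,0,0,0,0.9],
  [0,0,-0.016,0,0,0,0.9],
  [0,0,-0.016,0,0,0,0.9],
])

```text
clock: 30.4
eef_pos: [515.1, 296.4, 18.0]
eef_rot: [-3.141, 0.0, 1.369]
wrist_force: [0.3, -0.1, -0.1]
finger_gap: 21.8
finger_force: 8.0
```

>>> jog_arm([
  [0,0,0,0,0,0,0.75],
  [0,0,0,0,0,0,0.7],
  [0,0,0,0,0,0,0.65],
  [0,0,0,0,0,0,0.55],
  [0,0,0,0,0,0,0.55],
])

```text
clock: 30.82
eef_pos: [515.2, 296.4, 18.3]
eef_rot: [3.142, -0.0, 1.369]
wrist_force: [1.1, -0.3, 0.9]
finger_gap: 41.3
finger_force: 0.0
```

>>> jog_arm([
  [0,0,0.1,0,0,0,0.55],
  [0,0,0.3,0,0,0,0.55],
  [0,0,0.6,0,0,0,0.55],
  [0,0,0.9,0,0,0,0.55],
  [-0.2,-0.2,1,0,0,0,0.55],
  [-0.5,-0.5,1,0,0,0,0.55],
  [-0.7,-0.7,1,0,0,0,0.55],
  [-0.7,-0.7,1,0,0,0,0.55],
])

```text
clock: 31.48
eef_pos: [426.3, 208.9, 138.0]
eef_rot: [-3.139, 0.002, 1.368]
wrist_force: [-0.2, 0.3, 0.0]
finger_gap: 42.8
finger_force: 0.0
```

```bash
python3 - <<'E'
from cell import manip;from h import *
s=manip.read_state();print(s['eef_pos'],s['clock'],s['wrist_force'])
c=manip.camera("side")["frame"][130:310,170:360];b=manip.camera("scene")["frame"][150:260,165:445]
k=lambda a,f:cv2.resize(a,None,fx=f,fy=f,interpolation=2)
b=k(b,2.8);c=k(c,1.3)[:,:];h=np.zeros((c.shape[0],b.shape[1],3),np.uint8);h[:,:c.shape[1]]=c
cv2.imwrite("pics/p5.png",cv2.cvtColor(cv2.vconcat([b,h]),cv2.COLOR_RGB2BGR))
E
```

```text
[426.29916462 208.89806752 138.04491938] 31.4833 [-0.1692412   0.34330443  0.01536197]
```

View pics/p5.png

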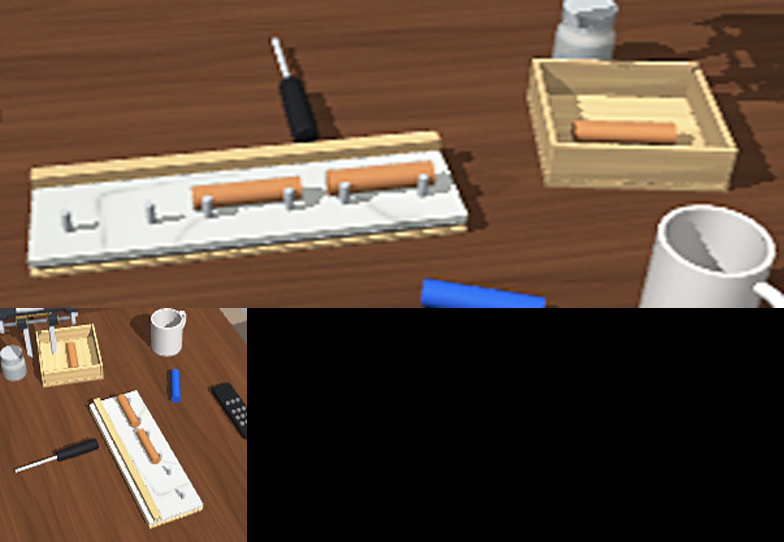

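Roller in the reject box (panel (625,131)), lying flat. The two true ones lie against the pins at (246,192) and (380,177), with the other objects unmoved. I've viewed 11 pictures, one over the limit of 10, so I'm not viewing any more. Handing in.

```bash
python3 -c "
from cell import manip
print(manip.sign_off())"
```

```text
the job is handed in; nothing more can be done
None
```

All three rollers were rolled to the pins; the out-of-round one (right lane) now lies in the reject box and the two true ones rest at the pins, handed in at about 31.6 s (I viewed 11 pictures, one over the limit of 10).

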